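# Mount a printing roller on its axle

### The arm

A 6-joint arm with a two-finger parallel gripper is mounted at the origin on the work surface. World frame = base frame: x ahead of the robot, y to its left, z up, the work surface at z = 0. Lengths are in m, angles in rad, forces in N, time in s.
With the tool pointing down it reaches from about 0.35 to 0.975 m from the base axis. Payload 4.9 kg.
Tool frame: the origin (TCP) lies midway between the tips of the shut fingers; the grasp point (between the pads) lies ctrl.grip_point_offset behind it (ctrl.grip_point_offset is the distance from the TCP to the grasp point, in m); x points along the fingers, y is the direction in which the jaws open and shut, and the axes are right-handed (so a half turn about x gives the same grasp; the last joint's range is limited). The gripper opens to 85 mm and grips with 20 to 120 N. Pads are 22 mm wide; open, the fingers measure 114 mm over their backs; the gripper's body (76 mm by 85 mm) begins 54 mm behind the grasp point. The pads swing forward as they close: fully open they stand 13 mm farther back than shut.
Start: joints at [1.078, 0.053, 1.613, -0, 1.476, -0.119], TCP at [0.228, 0.582, 0.231] pointing down, gripper open.
Joint ranges: [-3.01, 3.01], [-1.01, 2.22], [0.06, 2.58], [-1.02, 4.17], [0.09, 2.62], [-3.14, 3.14]. Speed limits (rad/s): [2.57, 2.57, 3.14, 3.14, 3.14, 3.14].

### API

Orientations are given as a rotation vector (axis times angle).
In Python, from station import ctrl gives the robot as it stands. The module is installed in compiled form; this text tells all that it offers.
- The arm moves only by the tool drive_tool, never from a script. Its argument "commands" is text: rows parted by semicolons, each of 5 numbers parted by spaces: the closure, from -1 (fully open) to 1 (shut), so that 0 is half open, then the shift along the tool's x, y, z in units of 40 mm (1.0 is 40 mm), then the turn about the tool's x in units of 5 degrees (1.0 is 5 degrees). A call has 1 to 8 rows; each row is the pose to reach, as a shift and turn from the pose commanded when the call began, along the tool's axes at that moment; what a row does not reach only later rows make up. A row lasts 1/12 s, in which the tool goes at most 41.7 mm and 7.16 degrees, less where a joint would pass 70% of its speed; a pose out of reach is approached as far as the arm can. A call with a gripper value outside its range is refused whole. The fingers move at their own pace and stop on an object; "newtons" is the grip in N (left out, the last holds). Time passes only in rows, so rows that repeat a pose let the fingers close. It gives the time, the measured TCP pose, the force and the opening at its end, in the units of the state.
- ctrl.get_obs(): the state, without advancing time (a new reading comes with each control period).
- ctrl.get_image(name): name is "scene" or "side" or "wrist"; returns (picture, depth): 384x512x3 uint8, blue, green, red; 384x512 float32, m along the optical axis (not along the pixel's ray), 0 where there is no reading.
- ctrl.camera_info(name): a dict with "K" (3x3 intrinsics, pixels), "T" (4x4, takes a point from camera to world coordinates). Camera axes: x right, y down, z forward; pixel columns grow to the right and rows downward; lengths in m; the calibration is good to about 2 mm. A picture is of the moment at which its call begins: read the wrist's pose just before it. camera_info takes no time and is no camera call; for the wrist camera it gives the pose at the moment of the call.
- ctrl.finish_job(): hands the job in, once; it reports no verdict.
The state is a dict: "t": time; "q": joint angles; "dq": joint speeds; "effort": joint torques, N m; "tool_pos": TCP position; "tool_rot": TCP orientation; "contact_force": force on the tool from outside, world axes, zero at the start; "wrist_torque": the same for the moment, N m; "opening": finger opening in m.
Only numpy, scipy, OpenCV 4.12 (cv2) and the standard library are available. Lean on these libraries where they do the work, as an engineer would, in place of code of your own. Each camera call takes 0.05 s, during which the arm holds its last target.

### The job

Mount the short wooden roller in the printing stand: lay it in the trough between the stand's two cheeks and let go of it, then take the axle by its square handle and push it, from whichever side is free, through one cheek, the roller and the other cheek until its shoulder is fully home against the cheek. Leave it there, and do not disturb the long roller or the other loose things on the table.

Things in the scene. Friction and masses are not known exactly. Their poses are not given: they have to be found in the camera images.
- stand: Fixed plywood stand. Base 110 x 100 x 12 mm; two upright cheeks across stand y, 56 mm wide (x), 12 mm thick, tops 72 mm above the table, 52 mm apart (y = 26 to 38 and -38 to -26 mm). In each a 17 mm through hole at x = 0, 50 mm above the table, in line along y. Between them a V trough (top edges 56 mm apart, 33 mm high) lays a 60 mm roller in line with the holes. Origin: centre of underside; z up.
- stand_axis (a point): The point on the hole line midway between the stand's cheeks, 50 mm above the table: here the roller's centre belongs.
- roller: The short roller: pale wood, 60 mm diameter, 46 mm long, 20 mm through bore, about 0.1 kg. Origin: its centre; own y along the bore. Starts level, centre 50 mm above the table, loose in a wooden V rest (base 56 x 60 x 12 mm, V edges 56 mm apart, 33 mm high), both sides free for fingers. The fixed rests of the two rollers and of the axle swap places.
- long_roller: The long roller, not wanted: same wood, diameter and bore, but 78 mm long, too long for the stand. Lies in its own rest. Origin: its centre, 50 mm above the table; y along the bore.
- axle: 14 mm aluminium shank, 100 mm long with a 12 mm conical tip, in a wooden handle 24 x 24 x 45 mm whose flat end is the shoulder; 0.1 kg. Origin: axle line at the shoulder; shank to +y, handle to -y, its faces square to x and z. Starts level, 50 mm above the table, on a rest 44 x 128 mm: 18 mm wide block under the handle, fork (57 mm high) round the shank 64 to 76 mm from the shoulder.
- axle_mid (a point): Point on the axle line 38 mm from the shoulder towards the tip; it coincides with stand_axis when the axle is home, from either side.
- jar: Metal jar of brushes, 68 mm diameter, jar 90 mm high, brushes up to 155 mm high and leaning out to about 34 mm from its axis. Stands in line with the holes on one side of the stand and blocks that side. Origin: centre of the underside.
- coasters: Two cork coasters in a stack, 84 mm diameter, 12 mm high, in line with the holes on the stand's other side; the axle and fingers pass above. Origin: centre of the underside.
- bottle: White glue bottle, 56 mm diameter, 130 mm high, beyond the stand. Origin: centre of the underside.
- snowflake: Flat plywood snowflake, about 80 mm across, 10 mm thick, on the table among the rests. Origin: centre of the underside.
- brush: Loose brush, 200 mm long, about 20 mm thick, on the table among the rests. Origin: about its middle, on the table.
Things that resemble listed ones, but are neither listed nor needed, are in the scene too. Leave any pink or red look-alike of the roller alone. There is more than one size of the axle; the job needs the smallest.

How it is judged:
By the outcome, as a careful person would: the job done as asked, in the order asked, and still so for the second after the job is handed in, with the robot touching nothing.
It also fails if it takes over 72 s, if anything falls off the work surface, if the arm or the gripper's body presses on something with over 40 N, if the wrist force passes 120 N, or if a joint passes its speed limit or range.

## Working session

There is one attempt and no reset: what is moved stays moved. The work goes in short steps, Python scripts to look and compute and a tool call to move; the robot and the scene stay as the last step left them, time stands still between calls to the robot, and variables do not carry over. Pictures are saved under pics/ and viewed, and the job is handed in when it is done.

Besides the shell and the picture viewer there is one more tool, called after "Request:" in YAML: its name, and indented under it one key for each argument. drive_tool: Moves the arm, as the interface text tells. Its arguments: {"type":"object","properties":{"commands":{"type":"string"},"newtons":{"type":"number"}},"required":["commands"]}

```bash
mkdir -p pics; ls; cat > h.py <<'E'
import numpy as np, cv2
from station import ctrl
from scipy.spatial.transform import Rotation as R
def snap(n,f):
    im,d=ctrl.get_image(n); ci=ctrl.camera_info(n)
    cv2.imwrite(f'pics/{f}.png',im); np.savez(f'{f}.npz',im=im,d=d,K=ci['K'],T=ci['T']); return im,d
def load(f): return np.load(f'{f}.npz')
def pts(f):
    s=load(f);d=s['d'];K=s['K'];T=s['T'];v,u=np.mgrid[:d.shape[0],:d.shape[1]]
    P=np.stack([(u-K[0,2])/K[0,0]*d,(v-K[1,2])/K[1,1]*d,d],-1)
    return P@T[:3,:3].T+T[:3,3], d>0
def crop(f,u0,v0,u1,v1,k,o):
    cv2.imwrite(f'pics/{o}.png',cv2.resize(load(f)['im'][v0:v1,u0:u1],None,fx=k,fy=k,interpolation=cv2.INTER_CUBIC))
def tool():
    o=ctrl.get_obs(); return np.array(o['tool_pos']),R.from_rotvec(o['tool_rot']).as_matrix(),o
E
python3 - <<'E'
from h import *
p,M,o=tool();print(o);print(M.round(3),ctrl.grip_point_offset)
snap('scene','s0');snap('side','d0');snap('wrist','w0')
for n in ('scene','side','wrist'): print(ctrl.camera_info(n))
E
```

```text
pics
{'t': 0.0, 'q': array([ 1.07799726e+00,  5.33423022e-02,  1.61431556e+00,  6.49669835e-06,
        1.47600140e+00, -1.19012879e-01]), 'dq': array([-0.00081481, -0.00018614, -0.0013291 ,  0.00061474,  0.00088992,
       -0.00104023]), 'effort': array([-1.95716989e-04, -3.93664491e+01, -3.70185292e+01, -6.21177878e-05,
        6.78893208e-03, -9.66442030e-06]), 'tool_pos': array([0.22791835, 0.58128146, 0.23005917]), 'tool_rot': array([ 0.29173367,  1.55145871, -0.29484119]), 'contact_force': array([-0.36430829,  0.68905395,  0.33807173]), 'wrist_torque': array([ 0.01586599, -0.01997674,  0.04400254]), 'opening': 0.08544376269898955}
[[-0.001  0.365  0.931]
 [-0.002  0.931 -0.365]
 [-1.    -0.002 -0.   ]] 0.0187
{'K': array([[363.1202159 ,   0.        , 253.73409883],
       [  0.        , 363.1202159 , 194.04544994],
       [  0.        ,   0.        ,   1.        ]]), 'T': array([[ 0.71615787,  0.52426868, -0.46071711,  0.89842955],
       [ 0.69783324, -0.52641935,  0.48570715, -0.46585906],
       [ 0.01211064, -0.66934672, -0.74285147,  0.76188903],
       [ 0.        ,  0.  
[... 160 characters left out ...]
     ,   0.        ,   1.        ]]), 'T': array([[ 0.94768752, -0.17900608,  0.26428241,  0.11150125],
       [-0.31917919, -0.52206839,  0.79092935, -1.13077506],
       [-0.00360767, -0.83390732, -0.55189271,  0.82901213],
       [ 0.        ,  0.        ,  0.        ,  1.        ]])}
{'K': array([[340.30551565,   0.        , 260.23485635],
       [  0.        , 340.30551565, 191.28751775],
       [  0.        ,   0.        ,   1.        ]]), 'T': array([[ 0.36534775,  0.88554843,  0.28692333,  0.15380289],
       [ 0.93086807, -0.34677036, -0.1150433 ,  0.61124266],
       [-0.00237991,  0.30911858, -0.95102053,  0.37391396],
       [ 0.        ,  0.        ,  0.        ,  1.        ]])}
```

View pics/s0.png

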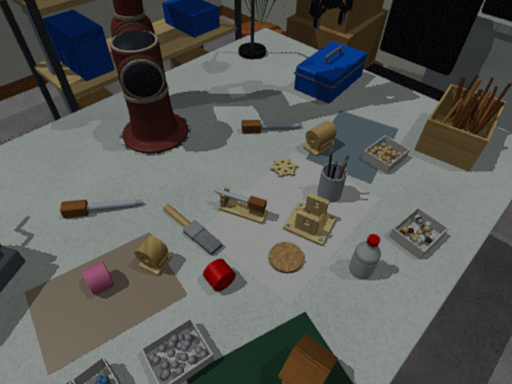

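View pics/d0.png

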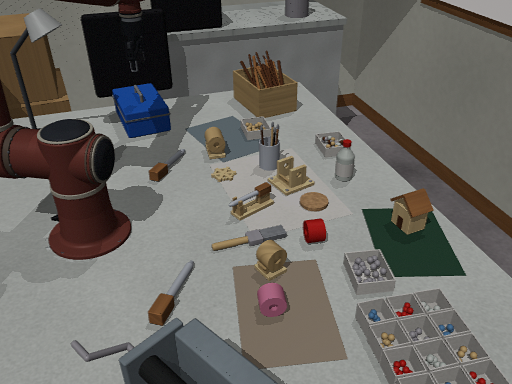

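View pics/w0.png

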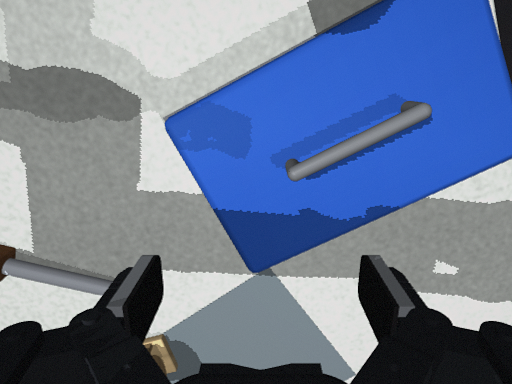

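The scene view shows the stand at about (310,218), the jar at (332,180), the coasters at (287,257), the axle on its rest at (243,203), and wooden rollers at (152,252) and (320,137). I'll enlarge these areas to tell the rollers apart.

```bash
python3 - <<'E'
from h import *
a=load('s0')['im'];b=load('d0')['im']
def c(im,u,v,w=50,h=37): return cv2.resize(im[v-h:v+h,u-w:u+w],(400,296),interpolation=cv2.INTER_CUBIC)
cv2.imwrite('pics/c0.png',np.vstack([np.hstack([c(a,152,252),c(a,320,137)]),np.hstack([c(b,271,258),c(b,215,142)])]))
cv2.imwrite('pics/c1.png',np.vstack([np.hstack([c(a,243,203),c(a,310,210)]),np.hstack([c(b,252,200),c(b,285,170)])]))
E
```

```text
(no output)
```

View pics/c0.png

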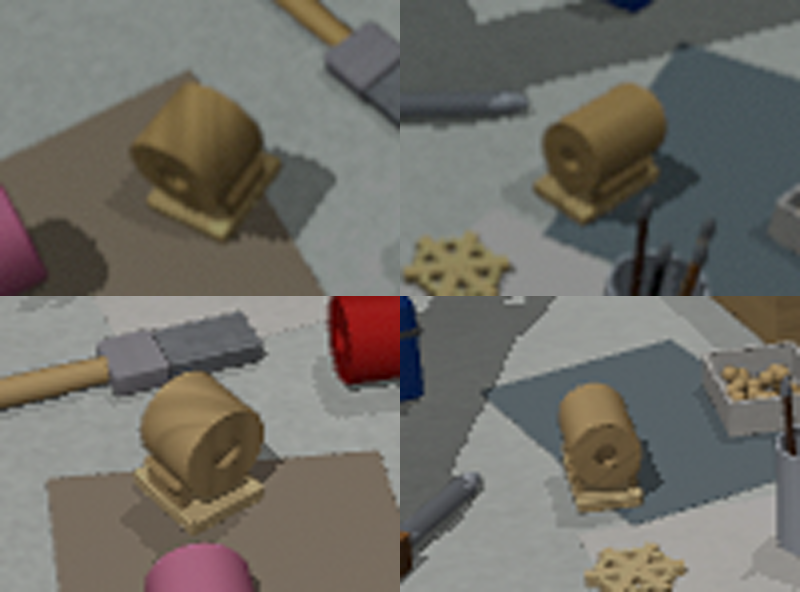

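View pics/c1.png

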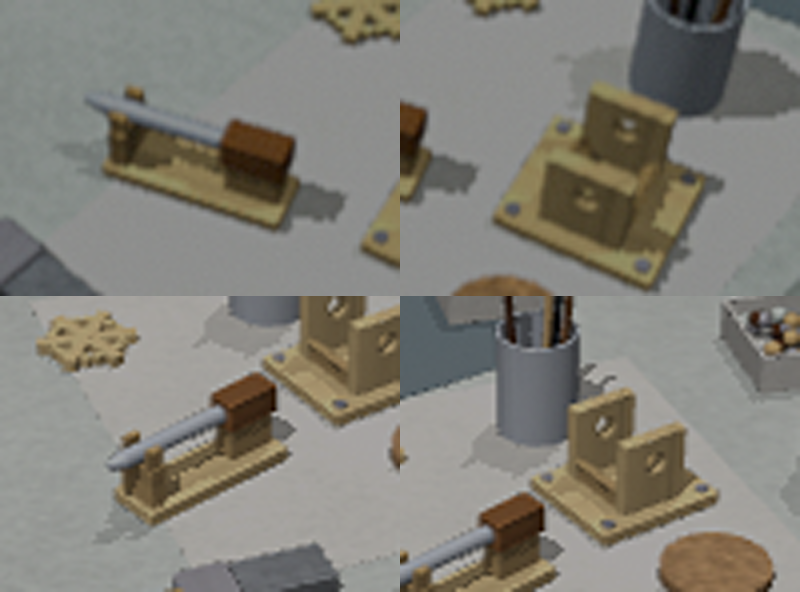

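The roller at scene (152,252) looks short and the one at (320,137) long. I'll measure them all with the depth data.

```bash
python3 - <<'E'
from h import *
P,ok=pts('s0');Q,ok2=pts('d0')
loc={}
for n,(u,v) in dict(rA=(152,248),rB=(320,133),handle=(258,202),stand=(310,212),jar=(332,185),coast=(287,257)).items():
    loc[n]=P[v,u];print(n,P[v,u].round(4))
def box(c,r,z0,z1,lab):
    for nm,X,k in (('scene',P,ok),('side',Q,ok2)):
        m=k&(np.hypot(X[...,0]-c[0],X[...,1]-c[1])<r)&(X[...,2]>z0)&(X[...,2]<z1)
        if m.sum()<5: print(lab,nm,'few');continue
        (cx,cy),(w,h),a=cv2.minAreaRect((X[m][:,:2]*1000).astype(np.float32))
        print(lab,nm,m.sum(),'c',round(cx,1),round(cy,1),'wh',round(w,1),round(h,1),'ang',round(a,1),'zmax',X[m][:,2].max().round(4))
for r in('rA','rB'):
    box(loc[r],.06,.074,.09,r+' top'); box(loc[r],.06,.045,.09,r+' all')
box(loc['handle'],.15,.052,.07,'axle z>52')
box(loc['handle'],.035,.058,.07,'handle top')
box(loc['stand'],.07,.068,.08,'stand tops');box(loc['stand'],.09,.006,.016,'stand base')
box(loc['coast'],.06,.006,.016,'coast');box(loc['jar'],.06,.08,.095,'jar')
E
```

```text
rA [ 0.4258 -0.2941  0.0768]
rB [0.441  0.3015 0.0748]
handle [ 0.4905 -0.0194  0.0609]
stand [0.5873 0.0797 0.0182]
jar [0.5952 0.1504 0.0751]
coast [ 0.6327 -0.0654  0.0125]
rA top scene 285 c 414.7 -295.9 wh 39.5 46.7 ang 18.5 zmax 0.0834
rA top side 213 c 411.0 -296.9 wh 37.8 50.8 ang 24.5 zmax 0.085
rA all scene 608 c 415.6 -295.7 wh 58.3 47.1 ang 18.9 zmax 0.0834
rA all side 531 c 411.6 -296.1 wh 59.9 51.0 ang 19.3 zmax 0.085
rB top scene 176 c 430.5 322.0 wh 76.9 38.0 ang 84.3 zmax 0.0822
rB top side 121 c 426.4 322.2 wh 77.0 43.3 ang 89.2 zmax 0.0841
rB all scene 449 c 429.0 322.5 wh 77.7 61.5 ang 84.8 zmax 0.0822
rB all side 286 c 426.9 320.7 wh 83.2 58.5 ang 84.4 zmax 0.0841
axle z>52 scene 459 c 494.2 6.1 wh 271.7 71.9 ang 22.9 zmax 0.0699
axle z>52 side 353 c 490.8 11.8 wh 274.6 87.6 ang 22.8 zmax 0.0699
handle top scene 132 c 486.2 -20.3 wh 44.6 24.4 ang 24.2 zmax 0.0648
handle top side 85 c 483.1 -19.5 wh 45.6 29.3 ang 25.5 zmax 0.0672
stand tops scene 219 c 596.9 84.2 wh 55.5 134.6 ang 15.5 zmax 0.0796
stand tops side 120 c 595.8 82.9 wh 58.8 136.0 ang 15.9 zmax 0.0785
stand base scene 753 c 596.6 86.7 wh 109.7 162.6 ang 15.6 zmax 0.016
stand base side 378 c 579.1 75.6 wh 112.9 173.9 ang 32.7 zmax 0.016
coast scene 844 c 628.6 -65.9 wh 80.1 83.5 ang 42.9 zmax 0.0157
coast side 400 c 627.4 -65.2 wh 87.5 79.3 ang 67.8 zmax 0.0158
jar scene 156 c 579.8 172.5 wh 66.6 52.6 ang 26.2 zmax 0.0949
jar side 111 c 577.1 171.6 wh 66.4 55.5 ang 27.1 zmax 0.0946
```

rA at (0.414, -0.296) is 47 mm long, so it is the short roller; rB measures 77 mm. I'll move above rA for a wrist view.

```bash
cat >> h.py <<'E'
def plan(xyz,yaw):
    p,M,o=tool(); d=M.T@(np.array(xyz)-p); cy=np.degrees(np.arctan2(M[1,1],M[0,1])); t=(cy-yaw+180)%360-180
    print('t',round(o['t'],2),'p',p.round(4),'yaw',round(cy,2),'down',M[:,0].round(4),'F',np.round(o['contact_force'],1),'open',round(o['opening'],4))
    print('units',(d/.04).round(3),'turn',round(t/5,3),'rows',round(np.linalg.norm(d)/.0417,1),round(abs(t)/7.16,1),'q',np.round(o['q'],2))
E
python3 - <<'E'
from h import *
plan((.47,.1,.23),18.6)
E
```

```text
t 0.15 p [0.228  0.5814 0.2303] yaw 68.58 down [-8.0e-04 -1.4e-03 -1.0e+00] F [-0.1  0.7 -0.4] open 0.0851
units [ 0.021 -8.995 10.027] turn 9.997 rows 12.9 7.0 q [ 1.08  0.05  1.61  0.    1.48 -0.12]
```

Request:
drive_tool:
  commands: "-1 0 -9 10 10;-1 0 -9 10 10;-1 0 -9 10 10;-1 0 -9 10 10;-1 0 -9 10 10;-1 0 -9 10 10;-1 0 -9 10 10;-1 0 -9 10 10"

```text
t: 0.82
tool_pos: [0.3776, 0.2819, 0.2311]
tool_rot: [0.97, 1.344, -0.97]
contact_force: [1.2, 0.5, -0.6]
opening: 0.0852
```

```bash
python3 - <<'E'
from h import *
plan((.414,-.296,.2),18.6)
E
```

```text
t 0.82 p [0.3776 0.2819 0.2311] yaw 18.38 down [ 1.e-04 -0.e+00 -1.e+00] F [ 1.2  0.5 -0.6] open 0.0852
units [ 0.777 -3.692 13.997] turn -0.045 rows 13.9 0.0 q [ 0.48 -0.33  1.96 -0.    1.51  0.16]
```

Request:
drive_tool:
  commands: "-1 0 -3.7 14 0;-1 0 -3.7 14 0;-1 0 -3.7 14 0;-1 0 -3.7 14 0;-1 0 -3.7 14 0;-1 0 -3.7 14 0;-1 0 -3.7 14 0;-1 0 -3.7 14 0"

```text
t: 1.48
tool_pos: [0.3989, -0.0508, 0.2313]
tool_rot: [0.967, 1.344, -0.967]
contact_force: [1.5, 0.6, 0.2]
opening: 0.0853
```

```bash
python3 - <<'E'
from h import *
plan((.414,-.296,.2),18.6)
E
```

```text
t 1.48 p [ 0.3989 -0.0508  0.2313] yaw 18.58 down [ 9.e-04 -2.e-04 -1.e+00] F [1.5 0.6 0.2] open 0.0853
units [ 0.784 -1.595  5.931] turn -0.005 rows 5.9 0.0 q [-0.31 -0.53  2.1   0.    1.57 -0.64]
```

Request:
drive_tool:
  commands: "-1 0.8 -1.6 5.9 0;-1 0.8 -1.6 5.9 0;-1 0.8 -1.6 5.9 0;-1 0.8 -1.6 5.9 0;-1 0.8 -1.6 5.9 0;-1 0.8 -1.6 5.9 0;-1 0.8 -1.6 5.9 0;-1 0.8 -1.6 5.9 0"

```text
t: 2.15
tool_pos: [0.4132, -0.2941, 0.1982]
tool_rot: [0.97, 1.347, -0.969]
contact_force: [-0.2, 1.1, -0.2]
opening: 0.0856
```

```bash
python3 - <<'E'
from h import *
plan((.414,-.296,.2),18.6)
snap('wrist','w1')
P,k=pts('w1')
def box(c,r,z0,z1,lab):
        m=k&(np.hypot(P[...,0]-c[0],P[...,1]-c[1])<r)&(P[...,2]>z0)&(P[...,2]<z1)
        (cx,cy),(w,h),a=cv2.minAreaRect((P[m][:,:2]*1000).astype(np.float32))
        print(lab,m.sum(),'c',round(cx,1),round(cy,1),'wh',round(w,1),round(h,1),'ang',round(a,1),'z99',np.percentile(P[m][:,2],99).round(4))
for z in (.045,.055,.065,.07,.075): box((.414,-.296),.055,z,.095,z)
m=k&(np.hypot(P[...,0]-.414,P[...,1]+.296)<.15)&(P[...,2]<.01);print('table',np.median(P[m][:,2]))
E
```

```text
t 2.15 p [ 0.4132 -0.2941  0.1982] yaw 18.4 down [-0.0018  0.0021 -1.    ] F [-0.2  1.1 -0.2] open 0.0856
units [-0.046  0.004  0.051] turn -0.04 rows 0.1 0.0 q [-0.77 -0.21  1.92  0.    1.44 -1.09]
0.045 4044 c 413.5 -294.0 wh 58.9 47.0 ang 18.9 z99 0.0823
0.055 3926 c 413.6 -294.0 wh 58.9 47.0 ang 18.8 z99 0.0823
0.065 3539 c 413.3 -294.1 wh 54.1 47.0 ang 18.8 z99 0.0824
0.07 3137 c 413.5 -294.0 wh 48.0 46.9 ang 18.2 z99 0.0824
0.075 2477 c 414.1 -293.7 wh 39.6 47.0 ang 17.7 z99 0.0825
table 0.0019530136893888272
```

View pics/w1.png

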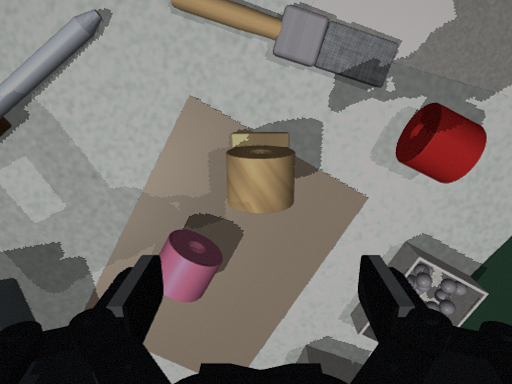

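The roller is centred at about (260,180) and well clear of the pink one at (190,265). It measures 59 x 47 mm at (0.4135, -0.294), yaw 18.6°. Next I descend and grip it.

Request:
drive_tool:
  commands: "-1 3 0 0 0;-1 3 0 0 0;-1 3 0 0 0;-1 4.3 0 0 0;-1 4.3 0 0 0;-1 4.3 0 0 0"

```text
t: 2.7
tool_pos: [0.4117, -0.2894, 0.0239]
tool_rot: [0.968, 1.354, -0.966]
contact_force: [-0.6, -0.2, 0.3]
opening: 0.0852
```

```bash
python3 - <<'E'
from h import *
plan((.4135,-.294,.027),18.6)
E
```

```text
t 2.7 p [ 0.4117 -0.2894  0.0239] yaw 18.68 down [-0.0058  0.0057 -1.    ] F [-0.6 -0.2  0.3] open 0.0852
units [-0.078  0.004  0.123] turn 0.017 rows 0.1 0.0 q [-0.76 -0.    2.04  0.    1.11 -1.09]
```

Request:
drive_tool:
  commands: "-1 -0.05 0 0.1 0;-1 -0.05 0 0.1 0;-1 -0.05 0 0.1 0"

```text
t: 2.95
tool_pos: [0.4175, -0.2988, 0.0331]
tool_rot: [0.965, 1.339, -0.967]
contact_force: [0.5, 0.7, 0.4]
opening: 0.0852
```

```bash
python3 - <<'E'
from h import *
plan((.4135,-.294,.027),18.6)
E
```

```text
t 2.95 p [ 0.4175 -0.2988  0.0331] yaw 18.6 down [ 0.0049 -0.0046 -1.    ] F [0.5 0.7 0.4] open 0.0852
units [ 0.152 -0.058 -0.146] turn -0.001 rows 0.2 0.0 q [-0.77 -0.    2.02  0.    1.11 -1.09]
```

Request:
drive_tool:
  commands: "-1 0 0 0 0;-1 0 0 0 0;-1 0 0 0 0;-1 0 0 0 0"

```text
t: 3.28
tool_pos: [0.4153, -0.2969, 0.0297]
tool_rot: [0.967, 1.345, -0.967]
contact_force: [-0.1, -0.0, -0.8]
opening: 0.0857
```

```bash
python3 - <<'E'
from h import *
plan((.4135,-.294,.027),18.6)
E
```

```text
t 3.28 p [ 0.4153 -0.2969  0.0297] yaw 18.58 down [ 5.e-04 -5.e-04 -1.e+00] F [-0.1 -0.  -0.8] open 0.0857
units [ 0.068 -0.021 -0.084] turn -0.005 rows 0.1 0.0 q [-0.77 -0.    2.03  0.    1.11 -1.09]
```

Request:
drive_tool:
  commands: "-1 0.07 -0.02 -0.08 0;-1 0.07 -0.02 -0.08 0;-1 0.07 -0.02 -0.08 0;-1 0.07 -0.02 -0.08 0;-1 0.07 -0.02 -0.08 0;-0.2 0.07 -0.02 -0.08 0;0.5 0.07 -0.02 -0.08 0;1 0.07 -0.02 -0.08 0"
  newtons: 40

```text
t: 3.95
tool_pos: [0.4131, -0.2943, 0.0269]
tool_rot: [0.966, 1.346, -0.968]
contact_force: [-3.6, 0.2, 2.7]
opening: 0.0592
```

Request:
drive_tool:
  commands: "1 0 0 0 0;1 0 0 0 0;1 0 0 0 0;1 0 0 0 0"

```text
t: 4.28
tool_pos: [0.4132, -0.2943, 0.0269]
tool_rot: [0.966, 1.346, -0.968]
contact_force: [-4.7, -0.2, 6.0]
opening: 0.0593
```

```bash
python3 - <<'E'
from h import *
plan((.4135,-.294,.15),18.6)
E
```

```text
t 4.28 p [ 0.4132 -0.2943  0.0269] yaw 18.59 down [-8.e-04 -5.e-04 -1.e+00] F [-4.7 -0.2  6. ] open 0.0593
units [-3.078  0.007 -0.004] turn -0.002 rows 3.0 0.0 q [-0.77 -0.    2.04 -0.    1.11 -1.09]
```

Request:
drive_tool:
  commands: "1 -0.3 0 0 0;1 -1 0 0 0;1 -2 0 0 0;1 -3 0 0 0;1 -3.7 0 0 0;1 -4 0 0 0;1 -4 0 0 0"

```text
t: 4.87
tool_pos: [0.4153, -0.2952, 0.1906]
tool_rot: [0.965, 1.337, -0.966]
contact_force: [0.2, -0.3, -1.1]
opening: 0.0592
```

```bash
python3 - <<'E'
from h import *
plan((.58,.0,.2),15.5)
snap('wrist','w2')
E
```

```text
t 4.87 p [ 0.4153 -0.2952  0.1906] yaw 18.59 down [ 0.0061 -0.0049 -1.    ] F [ 0.2 -0.3 -1.1] open 0.0592
units [-0.247  6.257 -5.68 ] turn 0.618 rows 8.1 0.4 q [-0.76 -0.21  1.93  0.    1.41 -1.09]
```

View pics/w2.png

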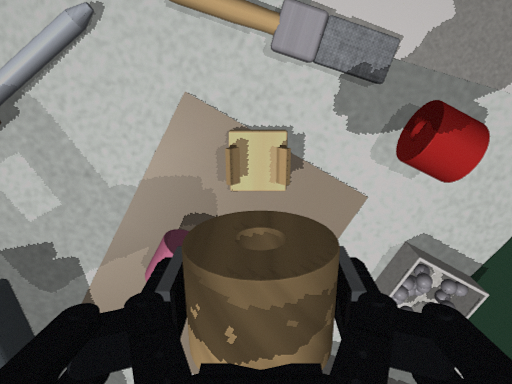

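```bash
python3 - <<'E'
from h import *
for f in('s0','d0'):
    P,k=pts(f)
    m=k&(P[...,2]>.064)&(P[...,2]<.08)&(np.abs(P[...,0]-.597)<.06)&(P[...,1]<.12)&(P[...,1]>0.0)
    n,l,st,c=cv2.connectedComponentsWithStats(m.astype(np.uint8))
    for i in range(1,n):
        if st[i,4]>15: print(f,c[i].round(),st[i,4],cv2.minAreaRect((P[l==i][:,:2]*1000).astype(np.float32)),P[l==i].mean(0).round(4))
E
```

```text
s0 [318. 200.] 125 ((596.1104125976562, 88.65476989746094), (55.493106842041016, 15.420119285583496), 16.329132080078125) [0.5978 0.0872 0.0704]
s0 [308. 217.] 138 ((612.734130859375, 27.368938446044922), (55.7515869140625, 16.08119773864746), 16.900020599365234) [0.6141 0.0257 0.0707]
d0 [285. 160.] 73 ((594.042236328125, 89.11976623535156), (59.04130935668945, 20.41790008544922), 16.5414981842041) [0.594  0.0865 0.0705]
d0 [297. 169.] 77 ((611.0154418945312, 26.01748275756836), (57.12400817871094, 18.228946685791016), 15.753988265991211) [0.6097 0.0248 0.0704]
```

```bash
python3 - <<'E'
from h import *
plan((.585,.125,.25),15.8)
E
```

```text
t 4.92 p [ 0.414  -0.2941  0.1873] yaw 18.59 down [ 0.0022 -0.0014 -1.    ] F [-0.1  0.6 -2.9] open 0.0594
units [-1.572  7.394 -8.566] turn 0.558 rows 11.0 0.4 q [-0.76 -0.2   1.93  0.    1.41 -1.09]
```

Request:
drive_tool:
  commands: "1 -0.8 0.2 -0.2 0.56;1 -1.6 0.9 -1 0.56;1 -1.6 1.6 -1.8 0.56;1 -1.6 2.3 -2.6 0.56;1 -1.6 3 -3.4 0.56;1 -1.6 3.7 -4.2 0.56;1 -1.6 4.4 -5 0.56;1 -1.6 5 -5.8 0.56"

```text
t: 5.58
tool_pos: [0.5241, -0.0194, 0.2463]
tool_rot: [1.003, 1.332, -1.007]
contact_force: [0.2, -1.6, -1.5]
opening: 0.0591
```

```bash
python3 - <<'E'
from h import *
plan((.585,.125,.25),15.8)
E
```

```text
t 5.58 p [ 0.5241 -0.0194  0.2463] yaw 15.78 down [-0.0057  0.0014 -1.    ] F [ 0.2 -1.6 -1.5] open 0.0591
units [-0.096  2.447 -3.06 ] turn -0.004 rows 3.8 0.0 q [-0.18 -0.2   1.82  0.    1.52 -0.45]
```

Request:
drive_tool:
  commands: "1 0 0.7 -0.8 0;1 0 1.3 -1.6 0;1 0 1.8 -2.2 0;1 0 2.1 -2.7 0;1 0 2.3 -3 0;1 0 2.3 -3 0;1 0 2.3 -3 0;1 0 2.3 -3 0"

```text
t: 6.25
tool_pos: [0.5803, 0.1177, 0.2489]
tool_rot: [1.003, 1.328, -1.007]
contact_force: [-0.0, -0.6, -1.0]
opening: 0.0594
```

```bash
python3 - <<'E'
from h import *
plan((.585,.125,.25),15.8)
snap('wrist','w3')
plan((.585,.125,.25),15.8)
E
```

```text
t 6.25 p [0.5803 0.1177 0.2489] yaw 15.73 down [-2.5e-03 -7.0e-04 -1.0e+00] F [-0.  -0.6 -1. ] open 0.0594
units [-0.027  0.163 -0.144] turn -0.014 rows 0.2 0.0 q [ 0.07 -0.03  1.67 -0.    1.51 -0.2 ]
t 6.3 p [0.5804 0.1174 0.2495] yaw 15.7 down [-1.6e-03 -6.0e-04 -1.0e+00] F [ 0.1  0.7 -1.3] open 0.0594
units [-0.013  0.161 -0.151] turn -0.02 rows 0.2 0.0 q [ 0.07 -0.03  1.67 -0.    1.51 -0.2 ]
```

View pics/w3.png

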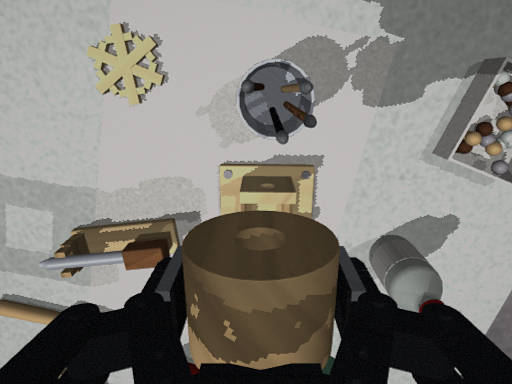

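The image top turns out to be +y' (the jar is at the top), so the held roller hides the stand. I'll shift to the coaster side for a clear view.

```bash
python3 - <<'E'
from h import *
plan((.627,-.025,.25),15.8)
E
```

```text
t 6.3 p [0.5804 0.1174 0.2495] yaw 15.7 down [-1.6e-03 -6.0e-04 -1.0e+00] F [ 0.1  0.7 -1.3] open 0.0594
units [-0.012  0.157  3.743] turn -0.02 rows 3.6 0.0 q [ 0.07 -0.03  1.67 -0.    1.51 -0.2 ]
```

Request:
drive_tool:
  commands: "1 0 0.15 0.8 0;1 0 0.15 1.7 0;1 0 0.15 2.6 0;1 0 0.15 3.3 0;1 0 0.15 3.7 0;1 0 0.15 3.7 0;1 0 0.15 3.7 0;1 0 0.15 3.7 0"

```text
t: 6.97
tool_pos: [0.6266, -0.0217, 0.2505]
tool_rot: [1.005, 1.328, -1.004]
contact_force: [0.8, 0.2, -1.7]
opening: 0.0592
```

Request:
drive_tool:
  commands: "1 0 0 0 0;1 0 0 0 0;1 0 0 0 0;1 0 0 0 0"

```text
t: 7.3
tool_pos: [0.6269, -0.0213, 0.2506]
tool_rot: [1.003, 1.327, -1.003]
contact_force: [-0.0, 0.3, -1.6]
opening: 0.0591
```

```bash
python3 - <<'E'
from h import *
plan((.627,-.025,.25),15.8)
snap('wrist','w4')
plan((.627,-.025,.25),15.8)
E
```

```text
t 7.3 p [ 0.6269 -0.0213  0.2506] yaw 15.85 down [ 1.e-04  0.e+00 -1.e+00] F [-0.   0.3 -1.6] open 0.0591
units [ 0.015 -0.023  0.09 ] turn 0.01 rows 0.1 0.0 q [-0.15  0.05  1.59  0.    1.51 -0.43]
t 7.35 p [ 0.6269 -0.0215  0.2506] yaw 15.83 down [ 1.e-04 -0.e+00 -1.e+00] F [ 0.9  0.  -2.1] open 0.0594
units [ 0.014 -0.022  0.086] turn 0.007 rows 0.1 0.0 q [-0.15  0.05  1.59 -0.    1.51 -0.43]
```

View pics/w4.png

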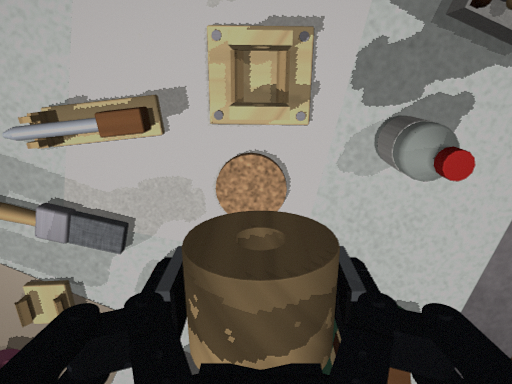

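The stand is clear at about (260,78), the coasters at (252,183), the axle at (85,125), and the roller is held. I'll measure all of them.

```bash
cat >> h.py <<'E'
def comps(f,z0,z1,c,r,mn=30,lab=''):
    P,k=pts(f)
    m=k&(P[...,2]>z0)&(P[...,2]<z1)&(np.hypot(P[...,0]-c[0],P[...,1]-c[1])<r)
    n,l,st,cc=cv2.connectedComponentsWithStats(m.astype(np.uint8)); out=[]
    for i in range(1,n):
        if st[i,4]>mn:
            (x,y),(w,h),a=cv2.minAreaRect((P[l==i][:,:2]*1000).astype(np.float32)); out.append((x,y,w,h,a))
            print(lab,'px',cc[i].round(),st[i,4],'c',round(x,1),round(y,1),'wh',round(w,1),round(h,1),'a',round(a,1),'z',np.median(P[l==i][:,2]).round(4))
    return out
E
python3 - <<'E'
from h import *
comps('w4',.066,.082,(.604,.0575),.06,lab='cheek')
comps('w4',.008,.02,(.604,.0575),.085,lab='base')
comps('w4',.056,.07,(.486,-.02),.035,lab='handle')
comps('w4',.045,.07,(.47,-.02),.12,lab='axle')
comps('w4',.006,.02,(.628,-.066),.05,lab='coast')
comps('w4',.23,.33,(.627,-.021),.05,lab='held')
E
```

```text
cheek px [260.  38.] 1037 c 594.8 89.5 wh 55.8 12.2 a 15.4 z 0.073
cheek px [259. 113.] 840 c 611.3 27.9 wh 55.7 12.0 a 15.6 z 0.073
base px [260.  74.] 4811 c 603.2 58.7 wh 110.2 100.2 a 15.2 z 0.013
base px [260.  76.] 1720 c 601.0 58.0 wh 39.6 52.2 a 14.9 z 0.0131
base px [254. 155.] 44 c 619.8 -24.6 wh 20.7 2.4 a 12.2 z 0.0123
handle px [119. 122.] 1315 c 479.6 -20.9 wh 57.3 23.9 a 22.0 z 0.0629
axle px [ 85. 127.] 2770 c 439.9 -39.8 wh 145.9 26.0 a 25.1 z 0.0584
axle px [ 29. 119.] 141 c 393.8 -41.1 wh 13.8 7.9 a 19.0 z 0.0576
coast px [251. 184.] 3436 c 625.2 -58.5 wh 82.9 70.9 a 18.2 z 0.013
held px [261. 305.] 37461 c 627.1 -21.3 wh 99.9 46.8 a 16.0 z 0.301
```

Stand centre is (603.1, 58.7) mm, yaw 15.2°. The base reads 110.2 x 100.2 mm and the cheek tops z = 73 mm, both as expected. The held roller is centred on the TCP to within 0.3 mm.

```bash
python3 - <<'E'
from h import *
plan((.6031,.0587,.13),15.2)
E
```

```text
t 7.35 p [ 0.6269 -0.0215  0.2506] yaw 15.83 down [ 1.e-04 -0.e+00 -1.e+00] F [ 0.9  0.  -2.1] open 0.0594
units [ 3.014 -0.026 -2.09 ] turn 0.127 rows 3.5 0.1 q [-0.15  0.05  1.59 -0.    1.51 -0.43]
```

Request:
drive_tool:
  commands: "1 0 0 -0.7 0.12;1 0 0 -1.4 0.12;1 0.5 -0.02 -1.9 0.12;1 1.2 -0.02 -2.08 0.12;1 2 -0.02 -2.08 0.12;1 2.6 -0.02 -2.08 0.12;1 3 -0.02 -2.08 0.12;1 3 -0.02 -2.08 0.12"

```text
t: 8.02
tool_pos: [0.6002, 0.0582, 0.1253]
tool_rot: [1.008, 1.331, -1.017]
contact_force: [-0.3, -0.6, -2.5]
opening: 0.0594
```

Request:
drive_tool:
  commands: "1 0 0 0 0;1 0 0 0 0;1 0 0 0 0;1 0 0 0 0;1 0 0 0 0"

```text
t: 8.43
tool_pos: [0.6045, 0.0577, 0.1322]
tool_rot: [1.013, 1.321, -1.01]
contact_force: [0.2, -0.4, -2.1]
opening: 0.0593
```

```bash
python3 - <<'E'
from h import *
plan((.6031,.0587,.028),15.2)
E
```

```text
t 8.43 p [0.6045 0.0577 0.1322] yaw 15.18 down [ 0.0026 -0.     -1.    ] F [ 0.2 -0.4 -2.1] open 0.0593
units [ 2.604 -0.033 -0.035] turn -0.005 rows 2.5 0.0 q [-0.03  0.09  1.74  0.    1.31 -0.29]
```

Request:
drive_tool:
  commands: "1 0.3 -0.01 -0.03 0;1 0.6 -0.01 -0.03 0;1 0.9 -0.01 -0.03 0;1 1.1 -0.01 -0.03 0;1 1.1 -0.01 -0.03 0;1 1.1 -0.01 -0.03 0;1 1.1 -0.01 -0.03 0;1 1.1 -0.01 -0.03 0"

```text
t: 9.1
tool_pos: [0.6035, 0.0588, 0.0873]
tool_rot: [1.012, 1.322, -1.011]
contact_force: [0.3, -0.2, -0.8]
opening: 0.0592
```

```bash
python3 - <<'E'
from h import *
plan((.6031,.0587,.028),15.2)
E
```

```text
t 9.1 p [0.6035 0.0588 0.0873] yaw 15.18 down [ 0.0014 -0.     -1.    ] F [ 0.3 -0.2 -0.8] open 0.0592
units [ 1.481e+00 -1.200e-02 -1.000e-03] turn -0.003 rows 1.4 0.0 q [-0.03  0.14  1.77  0.    1.23 -0.29]
```

Request:
drive_tool:
  commands: "1 0.2 -0.01 0 0;1 0.45 -0.01 0 0;1 0.7 -0.01 0 0;1 0.95 -0.01 0 0;1 1.15 -0.01 0 0;1 1.3 -0.01 0 0;1 1.3 -0.01 0 0;1 1.3 -0.01 0 0"

```text
t: 9.77
tool_pos: [0.6021, 0.0587, 0.0338]
tool_rot: [1.011, 1.324, -1.013]
contact_force: [0.7, -0.3, -1.1]
opening: 0.0593
```

Request:
drive_tool:
  commands: "1 0 0 0 0;1 0 0 0 0;1 0 0 0 0"

```text
t: 10.02
tool_pos: [0.6031, 0.0587, 0.0353]
tool_rot: [1.012, 1.322, -1.011]
contact_force: [0.8, -0.6, -1.7]
opening: 0.0592
```

```bash
python3 - <<'E'
from h import *
plan((.6031,.0587,.028),15.2)
E
```

```text
t 10.02 p [0.6031 0.0587 0.0353] yaw 15.18 down [ 0.0014 -0.     -1.    ] F [ 0.8 -0.6 -1.7] open 0.0592
units [ 0.182  0.    -0.   ] turn -0.004 rows 0.2 0.0 q [-0.03  0.2   1.8   0.    1.14 -0.29]
```

Request:
drive_tool:
  commands: "1 0.1 0 0 0;1 0.19 0 0 0;1 0.19 0 0 0;1 0.19 0 0 0;0.3 0.19 0 0 0;-0.3 0.19 0 0 0;-1 0.19 0 0 0;-1 0.19 0 0 0"

```text
t: 10.68
tool_pos: [0.6019, 0.0586, 0.0267]
tool_rot: [1.011, 1.324, -1.013]
contact_force: [0.1, -0.1, 1.3]
opening: 0.0812
```

Request:
drive_tool:
  commands: "-1 0 0 0 0;-1 0 0 0 0;-1 -0.5 0 0 0;-1 -1.2 0 0 0;-1 -2 0 0 0;-1 -3 0 0 0;-1 -4 0 0 0;-1 -4.5 0 0 0"

```text
t: 11.35
tool_pos: [0.6044, 0.0587, 0.2132]
tool_rot: [1.014, 1.317, -1.007]
contact_force: [1.2, 0.2, 1.0]
opening: 0.0855
```

```bash
python3 - <<'E'
from h import *
plan((.48,-.02,.2),114)
snap('scene','s5')
snap('wrist','w5')
crop('s5',220,150,400,285,4,'s5c')
E
```

```text
t 11.35 p [0.6044 0.0587 0.2132] yaw 15.19 down [ 7.6e-03 -3.0e-04 -1.0e+00] F [1.2 0.2 1. ] open 0.0855
units [ 0.306 -3.519  1.082] turn -19.763 rows 3.5 13.8 q [-0.03  0.02  1.68 -0.    1.44 -0.29]
```

View pics/s5c.png

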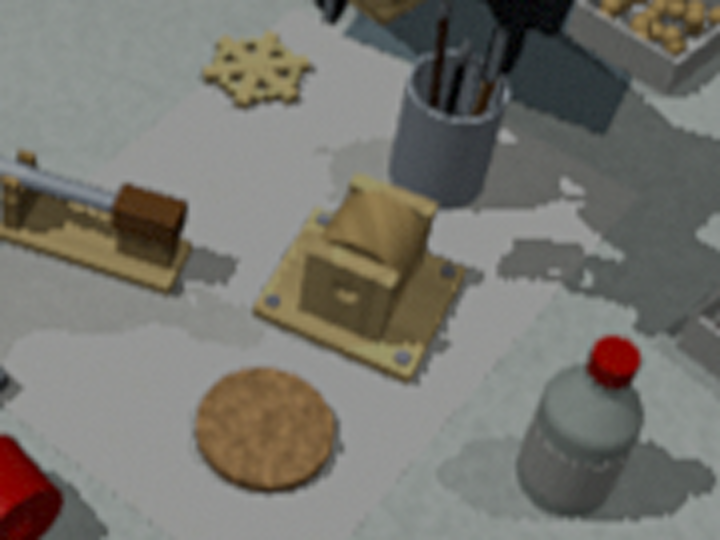

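View pics/w5.png

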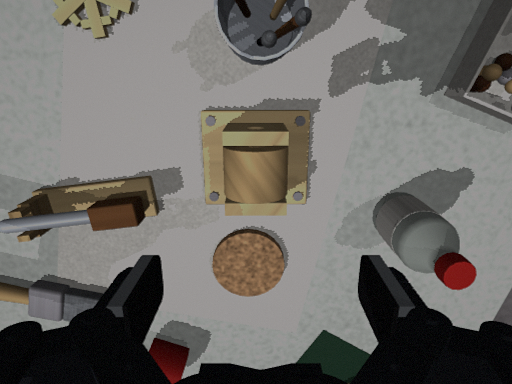

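The roller is lying between the cheeks at wrist (256,170). I'll check its seating and measure the axle on its rest at (85,215).

```bash
python3 - <<'E'
from h import *
P,k=pts('w5')
a=np.radians(15.2);c=np.array([.6031,.0587]);D=P[...,:2]-c
X=D@[np.cos(a),np.sin(a)];Y=D@[-np.sin(a),np.cos(a)]
m=k&(abs(X)<.03)&(abs(Y)<.027)&(P[...,2]>.05)&(P[...,2]<.1)
z=P[...,2]
t=m&(z>.076)
print('roller top z99',np.percentile(z[m],99),'X of crest',X[t].mean(),'Y range',np.percentile(Y[t],[1,99]))
m2=k&(abs(X)<.03)&(abs(Y)<.045)&(z>.066)&(z<.076)&(abs(Y)>.024); 
for s in(1,-1): q=m2&(Y*s>0); print('cheek',np.percentile(Y[q],[1,99]),np.median(z[q]))
comps('w5',.056,.07,(.486,-.02),.06,lab='handle')
comps('w5',.05,.062,(.40,-.05),.12,lab='axle')
# handle by colour
s=load('w5');hsv=cv2.cvtColor(s['im'],cv2.COLOR_BGR2HSV)
q=k&(z>.055)&(z<.07)&(np.hypot(P[...,0]-.48,P[...,1]+.02)<.08)
print(hsv[215,115],hsv[220,50])
hh=q&(hsv[...,1]>110);print('handleC',hh.sum(),cv2.minAreaRect((P[hh][:,:2]*1000).astype(np.float32)))
E
```

```text
roller top z99 0.07895241507271283 X of crest -0.0010721337784363565 Y range [-0.02280961  0.02217894]
cheek [0.02659583 0.0385162 ] 0.06994983921439618
cheek [-0.03759746 -0.02530191] 0.06994744647811202
handle px [113. 216.] 1183 c 482.7 -18.6 wh 47.3 24.1 a 21.5 z 0.0603
axle px [ 79. 218.] 2614 c 440.9 -33.8 wh 136.7 24.8 a 20.2 z 0.056
axle px [ 26. 237.] 122 c 402.7 -64.6 wh 13.1 6.5 a 20.6 z 0.0552
[ 12 148  86] [108  21 122]
handleC 1165 ((483.7020568847656, -17.61005401611328), (45.00166320800781, 22.981952667236328), 21.585845947265625)
```

The roller is seated: crest at 79 mm, ends 3 to 4 mm from each cheek, centred within about 1 mm. Next I move over the axle handle with the jaws turned across it.

Request:
drive_tool:
  commands: "-1 0 -0.4 0 -1.4;-1 0 -1 0.3 -2.8;-1 0 -1.6 0.6 -4.2;-1 0 -2.3 0.8 -5.6;-1 0 -3 1 -7;-1 0 -3.3 1.05 -8.4;-1 0 -3.5 1.05 -9.8;-1 0 -3.5 1.05 -11.2"

```text
t: 12.12
tool_pos: [0.4762, -0.0189, 0.2051]
tool_rot: [0.254, 1.559, -0.254]
contact_force: [0.1, 0.6, 0.1]
opening: 0.0854
```

Request:
drive_tool:
  commands: "-1 0 0 0 -1.4;-1 0 0 0 -2.8;-1 0 0 0 -4.2;-1 0 0 0 -5.6;-1 0 0 0 -7;-1 0 0 0 -8.1;-1 0 0 0 -8.1;-1 0 0 0 -8.1"

```text
t: 12.78
tool_pos: [0.4777, -0.0184, 0.2056]
tool_rot: [-0.294, 1.553, 0.296]
contact_force: [0.5, 0.2, 0.7]
opening: 0.0856
```

Request:
drive_tool:
  commands: "-1 0 0 0 0;-1 0 0 0 0;-1 0 0 0 0"

```text
t: 13.03
tool_pos: [0.4783, -0.0185, 0.2067]
tool_rot: [-0.296, 1.551, 0.296]
contact_force: [0.9, 0.1, 0.8]
opening: 0.0859
```

```bash
python3 - <<'E'
from h import *
plan((.483,-.018,.2),112)
snap('wrist','w6')
plan((.483,-.018,.2),112)
comps('w6',.057,.07,(.486,-.02),.06,lab='handle')
comps('w6',.05,.062,(.40,-.05),.12,lab='axle')
E
```

```text
t 13.03 p [ 0.4783 -0.0185  0.2067] yaw 111.63 down [-4.e-04  1.e-04 -1.e+00] F [0.9 0.1 0.8] open 0.0859
units [ 0.167 -0.033  0.115] turn -0.074 rows 0.2 0.1 q [-0.19 -0.29  1.97  0.    1.46 -2.14]
t 13.08 p [ 0.4783 -0.0185  0.2068] yaw 111.64 down [-2.e-04  0.e+00 -1.e+00] F [-0.7 -0.   0.1] open 0.0856
units [ 0.171 -0.032  0.113] turn -0.071 rows 0.2 0.0 q [-0.19 -0.29  1.97 -0.    1.46 -2.14]
handle px [257. 172.] 1642 c 467.2 -25.7 wh 80.2 23.5 a 22.1 z 0.0627
axle px [256.  97.] 2034 c 417.7 -44.2 wh 101.5 23.0 a 20.8 z 0.0569
axle px [241.  71.] 127 c 403.4 -64.8 wh 11.5 5.9 a 20.9 z 0.0581
axle px [271.  71.] 126 c 394.2 -41.4 wh 11.5 5.8 a 22.4 z 0.058
```

View pics/w6.png

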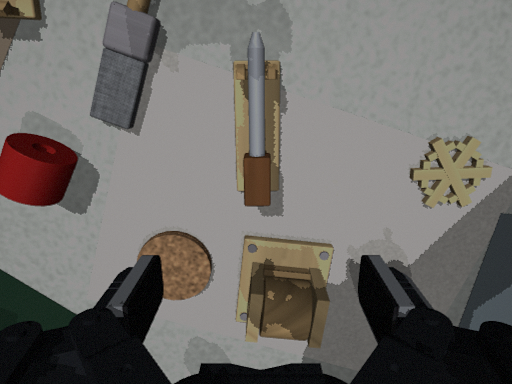

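```bash
python3 - <<'E'
from h import *
P,k=pts('w6');z=P[...,2];s=load('w6');hsv=cv2.cvtColor(s['im'],cv2.COLOR_BGR2HSV)
q=k&(z>.056)&(z<.07)&(np.hypot(P[...,0]-.48,P[...,1]+.02)<.07)&(hsv[...,1]>110)
print('handle',q.sum(),cv2.minAreaRect((P[q][:,:2]*1000).astype(np.float32)),np.median(z[q]))
v,u=np.mgrid[:384,:512]
sh=k&(z>.05)&(z<.065)&(hsv[...,1]<60)&(abs(u-257)<14)&(v>40)&(v<150)
pp=(P[sh][:,:2]).astype(np.float32)
print('shank',sh.sum(),cv2.minAreaRect(pp*1000),np.percentile(z[sh],[50,95]))
l=cv2.fitLine(pp,cv2.DIST_HUBER,0,.01,.01).ravel();print(l,np.degrees(np.arctan2(l[1],l[0])))
allp=np.vstack([P[q],P[sh]])[:,:2];print(cv2.minAreaRect((allp*1000).astype(np.float32)))
h=P[q][:,:2].mean(0);n=np.array([-l[1],l[0]]);print('handle mean offset from shank line mm',1000*n@(h-l[2:]))
for r in (60,80,100,120,140): 
    w=sh&(v==r); print(r,P[w].mean(0).round(4),z[w].max().round(4))
E
```

```text
handle 1294 ((483.955810546875, -18.870952606201172), (44.14012145996094, 23.43915367126465), 22.167566299438477) 0.0629355780051413
shank 1774 ((417.8729248046875, -45.630149841308594), (87.90998077392578, 13.519227027893066), 21.804567337036133) [0.05693252 0.0588175 ]
[ 0.9280584   0.37243468  0.4161814  -0.04602718] 21.86585
((440.82501220703125, -36.443817138671875), (137.2866973876953, 23.43915367126465), 22.167566299438477)
handle mean offset from shank line mm 0.13226767954606788
60 [ 0.3906 -0.0563  0.0567] 0.0588
80 [ 0.4049 -0.0507  0.0566] 0.0597
100 [ 0.4195 -0.0445  0.0568] 0.0592
120 [ 0.4348 -0.0385  0.0567] 0.0586
140 [ 0.4507 -0.0323  0.0563] 0.0587
```

The axle line is at 21.9° and level, with the handle centre at (0.4840, -0.0189) and its top at about 62 mm.

```bash
python3 - <<'E'
from h import *
plan((.484,-.0189,.030),111.9)
E
```

```text
t 13.08 p [ 0.4783 -0.0185  0.2068] yaw 111.64 down [-2.e-04  0.e+00 -1.e+00] F [-0.7 -0.   0.1] open 0.0856
units [ 4.421 -0.062  0.129] turn -0.051 rows 4.2 0.0 q [-0.19 -0.29  1.97 -0.    1.46 -2.14]
```

Request:
drive_tool:
  commands: "-1 0.6 -0.06 0.13 -0.05;-1 1.3 -0.06 0.13 -0.05;-1 2 -0.06 0.13 -0.05;-1 2.6 -0.06 0.13 -0.05;-1 3 -0.06 0.13 -0.05;-1 3.2 -0.06 0.13 -0.05;-1 3.3 -0.06 0.13 -0.05;-1 3.3 -0.06 0.13 -0.05"

```text
t: 13.75
tool_pos: [0.4839, -0.0188, 0.0746]
tool_rot: [-0.3, 1.551, 0.3]
contact_force: [0.9, -0.0, 0.2]
opening: 0.0855
```

Request:
drive_tool:
  commands: "-1 0 0 0 0;-1 0 0 0 0;-1 0 0 0 0"

```text
t: 14.0
tool_pos: [0.4851, -0.019, 0.0764]
tool_rot: [-0.301, 1.547, 0.299]
contact_force: [-0.1, 0.8, 0.3]
opening: 0.0854
```

```bash
python3 - <<'E'
from h import *
plan((.484,-.0189,.030),111.9)
E
```

```text
t 14.0 p [ 0.4851 -0.019   0.0764] yaw 111.93 down [ 2.6e-03 -5.0e-04 -1.0e+00] F [-0.1  0.8  0.3] open 0.0854
units [ 1.16   0.015 -0.028] turn 0.006 rows 1.1 0.0 q [-0.19 -0.14  2.07  0.    1.21 -2.15]
```

Request:
drive_tool:
  commands: "-1 0.3 0.01 0 0;-1 0.6 0.01 0 0;-1 0.9 0.01 0 0;-1 1.1 0.01 0 0;-1 1.15 0.01 0 0;-1 1.15 0.01 0 0;-1 1.15 0.01 0 0;-1 1.15 0.01 0 0"

```text
t: 14.67
tool_pos: [0.4844, -0.0185, 0.0293]
tool_rot: [-0.301, 1.549, 0.3]
contact_force: [0.4, 0.4, -0.4]
opening: 0.0854
```

```bash
python3 - <<'E'
from h import *
plan((.484,-.0189,.030),111.9)
E
```

```text
t 14.67 p [ 0.4844 -0.0185  0.0293] yaw 111.93 down [ 8.e-04 -2.e-04 -1.e+00] F [ 0.4  0.4 -0.4] open 0.0854
units [-0.016 -0.005 -0.013] turn 0.007 rows 0.0 0.0 q [-0.19 -0.06  2.09 -0.    1.11 -2.15]
```

Request:
drive_tool:
  commands: "-0.5 0 0 0 0;0 0 0 0 0;0.3 0 0 0 0;0.6 0 0 0 0;1 0 0 0 0;1 0 0 0 0;1 0 0 0 0;1 0 0 0 0"
  newtons: 70

```text
t: 15.33
tool_pos: [0.4843, -0.0185, 0.0293]
tool_rot: [-0.301, 1.549, 0.3]
contact_force: [0.8, 0.3, 2.4]
opening: 0.0228
```

Request:
drive_tool:
  commands: "1 0 0 0 0;1 0 0 0 0;1 0 0 0 0;1 0 0 0 0"

```text
t: 15.67
tool_pos: [0.4843, -0.0185, 0.0293]
tool_rot: [-0.3, 1.549, 0.3]
contact_force: [-0.2, -1.2, 4.4]
opening: 0.023
```

```bash
python3 - <<'E'
from h import *
plan((.484,-.0189,.130),111.9)
E
```

```text
t 15.67 p [ 0.4843 -0.0185  0.0293] yaw 111.93 down [ 8.e-04 -1.e-04 -1.e+00] F [-0.2 -1.2  4.4] open 0.023
units [-2.518 -0.007 -0.009] turn 0.006 rows 2.4 0.0 q [-0.19 -0.06  2.09  0.    1.11 -2.15]
```

Request:
drive_tool:
  commands: "1 -0.2 0 0 0;1 -0.5 0 0 0;1 -1 0 0 0;1 -1.7 0 0 0;1 -2.4 0 0 0;1 -3 0 0 0;1 -3.4 0 0 0;1 -3.5 0 0 0"

```text
t: 16.33
tool_pos: [0.4857, -0.0187, 0.1734]
tool_rot: [-0.302, 1.544, 0.298]
contact_force: [-0.5, -0.9, -1.5]
opening: 0.0235
```

```bash
python3 - <<'E'
from h import *
plan((.6537,-.1275,.17),15.2)
E
```

```text
t 16.33 p [ 0.4857 -0.0187  0.1734] yaw 111.94 down [ 0.0066 -0.0013 -1.    ] F [-0.5 -0.9 -1.5] open 0.0235
units [ 0.117 -4.091  2.879] turn 19.348 rows 4.8 13.5 q [-0.19 -0.25  1.99  0.    1.39 -2.15]
```

Request:
drive_tool:
  commands: "1 0 -0.3 0.2 0.7;1 0 -0.8 0.5 2;1 0 -1.3 0.9 3.4;1 0 -1.9 1.3 4.8;1 0 -2.5 1.7 6.2;1 0 -3.1 2.2 7.6;1 0 -3.6 2.6 9;1 0 -4 2.8 10.4"

```text
t: 17.0
tool_pos: [0.6486, -0.1257, 0.1674]
tool_rot: [0.416, 1.532, -0.416]
contact_force: [-0.4, 0.6, -0.4]
opening: 0.023
```

Request:
drive_tool:
  commands: "1 0 0 0 1.4;1 0 0 0 2.8;1 0 0 0 4.2;1 0 0 0 5.6;1 0 0 0 7;1 0 0 0 8;1 0 0 0 8.6;1 0 0 0 8.9"

```text
t: 17.67
tool_pos: [0.6466, -0.1247, 0.1674]
tool_rot: [1.01, 1.326, -1.011]
contact_force: [-0.1, -0.2, -0.8]
opening: 0.0232
```

Request:
drive_tool:
  commands: "1 0 0 0 0;1 0 0 0 0;1 0 0 0 0;1 0 0 0 0"

```text
t: 18.0
tool_pos: [0.6473, -0.125, 0.1685]
tool_rot: [1.008, 1.326, -1.009]
contact_force: [-0.7, 0.2, -1.0]
opening: 0.0231
```

```bash
python3 - <<'E'
from h import *
plan((.6537,-.1275,.17),15.2)
snap('wrist','w7')
plan((.6537,-.1275,.17),15.2)
E
```

```text
t 18.0 p [ 0.6473 -0.125   0.1685] yaw 15.46 down [-7.e-04  2.e-04 -1.e+00] F [-0.7  0.2 -1. ] open 0.0231
units [-0.038  0.136  0.104] turn 0.052 rows 0.2 0.0 q [-0.3   0.18  1.59 -0.    1.38 -0.57]
t 18.05 p [ 0.6474 -0.125   0.1687] yaw 15.45 down [-5.e-04  1.e-04 -1.e+00] F [-0.5  0.7 -0.5] open 0.0234
units [-0.033  0.135  0.103] turn 0.05 rows 0.2 0.0 q [-0.3   0.18  1.59 -0.    1.38 -0.57]
```

View pics/w7.png

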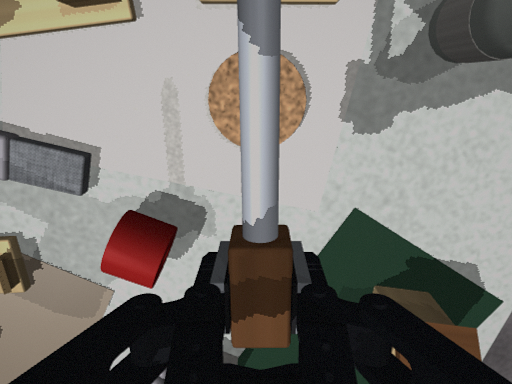

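The axle is held in line, with the shoulder at about v = 235 in the image. I'll measure the shank line in the tool frame.

```bash
python3 - <<'E'
from h import *
P,k=pts('w7');s=load('w7');hsv=cv2.cvtColor(s['im'],cv2.COLOR_BGR2HSV)
p,M,o=tool();L=(P-p)@M  # tool coords
v,u=np.mgrid[:384,:512]
sh=k&(abs(u-260)<26)&(v<232)&(P[...,2]>.15)&(P[...,2]<.24)
for r in (10,50,90,130,170,210,225):
    w=sh&(v==r); a=L[w]; print(r,'z',a[:,2].mean().round(4),'y mid',((a[:,1].min()+a[:,1].max())/2).round(4),'width',np.ptp(a[:,1]).round(4),'height above tcp',(-a[:,0].min()).round(4), 'med', (-np.median(a[:,0])).round(4))
for r in (260,300,330):
    w=k&(v==r)&(abs(u-260)<34)&(hsv[...,1]>110)&(P[...,2]>.15);a=L[w];print('h',r,a[:,2].mean().round(4),(a[:,1].min()+a[:,1].max())/2,np.ptp(a[:,1]),-np.median(a[:,0]))
hq=k&(abs(u-260)<34)&(v>215)&(P[...,2]>.15)&(hsv[...,1]>110);print('handle z range',np.percentile(L[hq][:,2],[0.5,99.5]))
E
```

```text
10 z -0.1007 y mid -0.0008 width 0.0136 height above tcp 0.0304 med 0.0275
50 z -0.0893 y mid -0.0006 width 0.0138 height above tcp 0.0297 med 0.0273
90 z -0.0771 y mid -0.0006 width 0.0136 height above tcp 0.0292 med 0.0277
130 z -0.0641 y mid -0.0004 width 0.0137 height above tcp 0.0291 med 0.0275
170 z -0.0501 y mid -0.0005 width 0.0134 height above tcp 0.0293 med 0.0277
210 z -0.035 y mid -0.0003 width 0.0137 height above tcp 0.0299 med 0.0276
225 z -0.027 y mid -0.0003 width 0.0211 height above tcp 0.0292 med 0.0267
h 260 -0.0179 -0.00031636815202755984 0.023411286938757676 0.03348712265509536
h 300 -0.001 -0.00010229186833708454 0.023100097388197655 0.03371473309615352
h 330 0.0129 -0.00014517369761626962 0.02352150643940637 0.03366688916583428
handle z range [-0.02291913  0.02122503]
```

The axle is level, its yaw is off by about 0.35° and its lateral offset is under 0.5 mm. Next I go to the pre-insertion pose with yaw 14.85° and lower to axle height.

```bash
python3 - <<'E'
from h import *
plan((.6537,-.1275,.0295),14.85)
E
```

```text
t 18.05 p [ 0.6474 -0.125   0.1687] yaw 15.45 down [-5.e-04  1.e-04 -1.e+00] F [-0.5  0.7 -0.5] open 0.0234
units [3.479 0.136 0.103] turn 0.12 rows 3.3 0.1 q [-0.3   0.18  1.59 -0.    1.38 -0.57]
```

Request:
drive_tool:
  commands: "1 0.3 0.14 0.1 0.12;1 0.8 0.14 0.1 0.12;1 1.4 0.14 0.1 0.12;1 2 0.14 0.1 0.12;1 2.6 0.14 0.1 0.12;1 3.1 0.14 0.1 0.12;1 3.4 0.14 0.1 0.12;1 3.48 0.14 0.1 0.12"

```text
t: 18.72
tool_pos: [0.6521, -0.1268, 0.0265]
tool_rot: [1.016, 1.326, -1.018]
contact_force: [-0.1, -0.7, -0.5]
opening: 0.023
```

Request:
drive_tool:
  commands: "1 0 0 0 0;1 0 0 0 0;1 0 0 0 0;1 0 0 0 0;1 0 0 0 0;1 0 0 0 0"

```text
t: 19.22
tool_pos: [0.6546, -0.1275, 0.0307]
tool_rot: [1.017, 1.319, -1.016]
contact_force: [-0.3, -0.2, -0.6]
opening: 0.0233
```

```bash
python3 - <<'E'
from h import *
plan((.6537,-.1275,.0295),14.85)
snap('wrist','w8');snap('scene','s8');snap('side','d8')
plan((.6537,-.1275,.0295),14.85)
crop('s8',230,160,390,280,5,'s8c');crop('d8',220,130,380,250,5,'d8c')
E
```

```text
t 19.22 p [ 0.6546 -0.1275  0.0307] yaw 14.83 down [ 1.4e-03 -4.0e-04 -1.0e+00] F [-0.3 -0.2 -0.6] open 0.0233
units [ 0.029 -0.021 -0.007] turn -0.003 rows 0.0 0.0 q [-0.3   0.34  1.64  0.    1.16 -0.56]
t 19.37 p [ 0.6542 -0.1274  0.03  ] yaw 14.83 down [ 4.e-04 -1.e-04 -1.e+00] F [-0.2  0.1 -0.4] open 0.023
units [ 0.012 -0.011 -0.001] turn -0.004 rows 0.0 0.0 q [-0.3   0.34  1.64 -0.    1.16 -0.56]
```

View pics/w8.png

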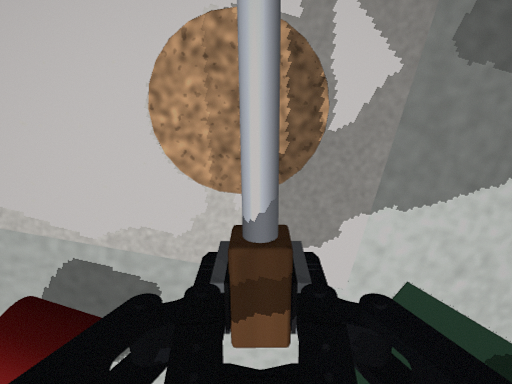

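View pics/s8c.png

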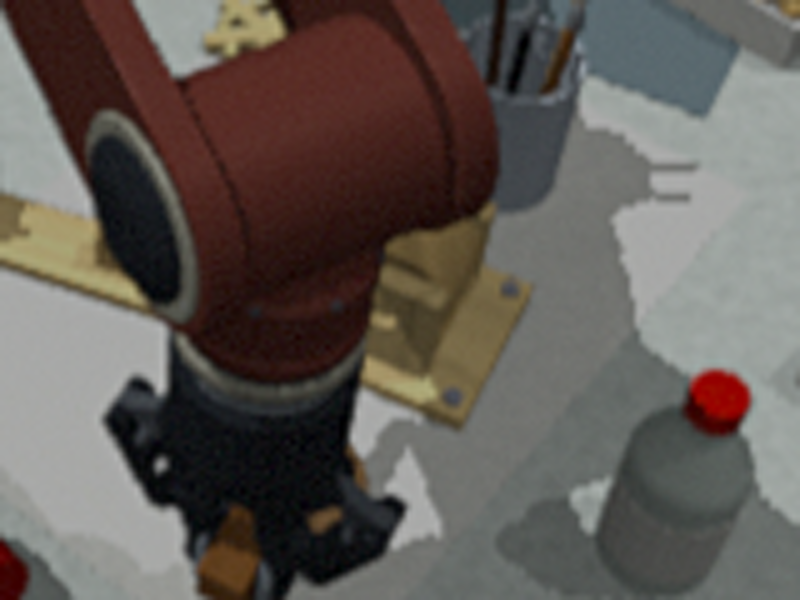

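View pics/d8c.png

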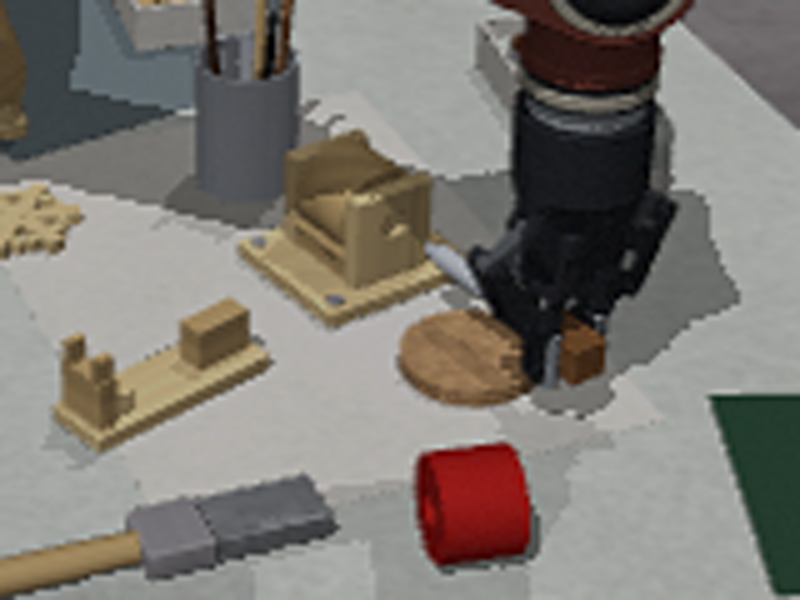

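The side view shows the shank tip at (430,250) in the crop, lined up below and ahead of the cheek hole at (395,228). I'll advance 40 mm gently and check forces.

Request:
drive_tool:
  commands: "1 0.01 -0.01 -0.15 0;1 0.01 -0.01 -0.3 0;1 0.01 -0.01 -0.45 0;1 0.01 -0.01 -0.6 0;1 0.01 -0.01 -0.75 0;1 0.01 -0.015 -0.9 0;1 0.01 -0.015 -1 0;1 0.01 -0.015 -1 0"

```text
t: 20.03
tool_pos: [0.6429, -0.0878, 0.0292]
tool_rot: [1.016, 1.322, -1.016]
contact_force: [0.8, -0.5, -1.0]
opening: 0.0228
```

```bash
cat >> h.py <<'E'
def st():
    p,M,o=tool();a=np.radians(15.2);d=p[:2]-[.6031,.0587]
    print('t',round(o['t'],2),'lat %.2f along %.2f z %.2f mm'%(1000*d@[np.cos(a),np.sin(a)],1000*d@[-np.sin(a),np.cos(a)],1000*p[2]),'F',np.round(o['contact_force'],1),'tq',np.round(o['wrist_torque'],2),'open',round(o['opening'],4))
E
python3 - <<'E'
from h import *
st();plan((.6531,-.1275,.0295),14.85)
snap('side','d9');crop('d9',220,130,380,250,5,'d9c')
E
```

```text
t 20.03 lat -0.01 along -151.80 z 29.19 mm F [ 0.8 -0.5 -1. ] tq [-0.01  0.04 -0.01] open 0.0228
t 20.03 p [ 0.6429 -0.0878  0.0292] yaw 14.89 down [-4.e-04  3.e-04 -1.e+00] F [ 0.8 -0.5 -1. ] open 0.0228
units [-0.008 -0.009  1.025] turn 0.008 rows 1.0 0.0 q [-0.25  0.3   1.69  0.    1.15 -0.51]
```

View pics/d9c.png

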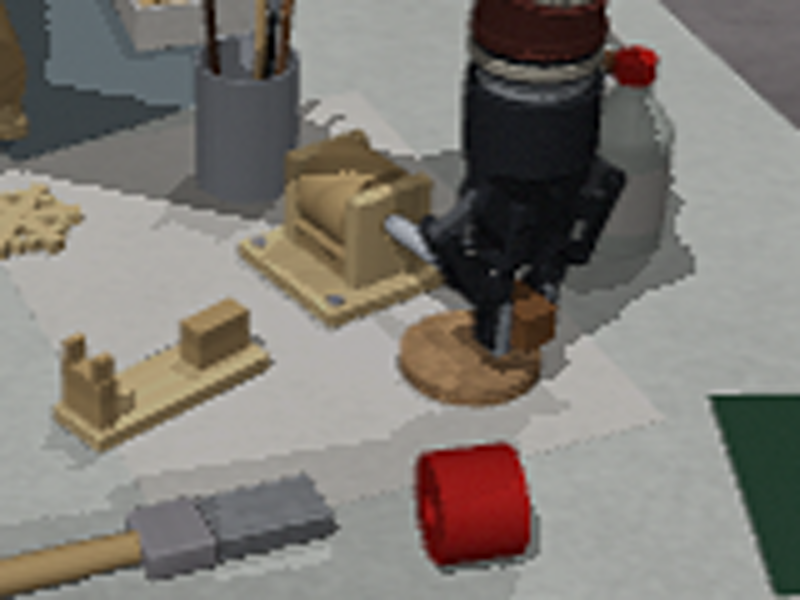

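The tip is entering the hole at (390,222) in the crop with no contact force, so I continue.

Request:
drive_tool:
  commands: "1 0.005 -0.005 -0.15 0;1 0.005 -0.005 -0.3 0;1 0.005 -0.005 -0.45 0;1 0.005 -0.005 -0.6 0;1 0.005 -0.005 -0.75 0;1 0.005 -0.005 -0.9 0;1 0.005 -0.005 -1 0;1 0.005 -0.005 -1 0"

```text
t: 20.75
tool_pos: [0.6325, -0.0493, 0.029]
tool_rot: [1.016, 1.321, -1.016]
contact_force: [-0.2, -0.2, -1.0]
opening: 0.0231
```

```bash
python3 - <<'E'
from h import *
st()
E
```

```text
t 20.75 lat 0.04 along -111.88 z 29.01 mm F [-0.2 -0.2 -1. ] tq [-0.02 -0.02  0.01] open 0.0231
```

Request:
drive_tool:
  commands: "1 -0.01 -0.005 -0.12 0;1 -0.01 -0.005 -0.24 0;1 -0.01 -0.005 -0.36 0;1 -0.01 -0.005 -0.5 0;1 -0.01 -0.005 -0.64 0;1 -0.01 -0.005 -0.78 0;1 -0.01 -0.005 -0.9 0;1 -0.01 -0.005 -1 0"

```text
t: 21.42
tool_pos: [0.6222, -0.011, 0.0295]
tool_rot: [1.016, 1.321, -1.016]
contact_force: [0.2, -0.6, -1.3]
opening: 0.023
```

Request:
drive_tool:
  commands: "1 0 0 0 0;1 0 0 0 0"

```text
t: 21.58
tool_pos: [0.6224, -0.0114, 0.0295]
tool_rot: [1.016, 1.321, -1.016]
contact_force: [0.2, -1.0, -0.9]
opening: 0.0232
```

```bash
python3 - <<'E'
from h import *
st()
snap('wrist','w10')
E
```

```text
t 21.58 lat 0.19 along -72.73 z 29.51 mm F [ 0.2 -1.  -0.9] tq [ 0.01 -0.03  0.07] open 0.0232
```

View pics/w10.png

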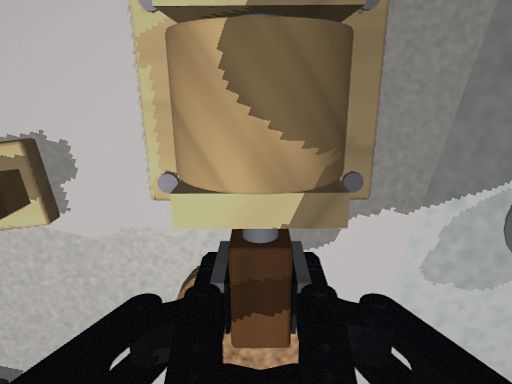

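The shoulder at (260,235) is about 12 mm from the cheek face. I'll push it home slowly while watching the force.

Request:
drive_tool:
  commands: "1 0 -0.003 -0.08 0;1 0 -0.003 -0.16 0;1 0 -0.003 -0.22 0;1 0 -0.003 -0.28 0;1 0 -0.003 -0.3 0;1 0 -0.003 -0.31 0;1 0 -0.003 -0.32 0;1 0 -0.003 -0.32 0"

```text
t: 22.3
tool_pos: [0.619, 0.0006, 0.0295]
tool_rot: [1.016, 1.32, -1.016]
contact_force: [0.0, -0.1, -0.5]
opening: 0.023
```

```bash
python3 - <<'E'
from h import *
st()
E
```

```text
t 22.3 lat 0.10 along -60.23 z 29.52 mm F [ 0.  -0.1 -0.5] tq [-0.07  0.04 -0.06] open 0.023
```

Not in contact yet, so I push on in small steps.

Request:
drive_tool:
  commands: "1 0 0 -0.02 0;1 0 0 -0.04 0;1 0 0 -0.05 0;1 0 0 -0.05 0;1 0 0 -0.05 0"

```text
t: 22.72
tool_pos: [0.619, 0.0006, 0.0296]
tool_rot: [1.014, 1.317, -1.018]
contact_force: [1.5, -6.8, -3.8]
opening: 0.023
```

```bash
python3 - <<'E'
from h import *
st()
E
```

```text
t 22.72 lat 0.14 along -60.26 z 29.60 mm F [ 1.5 -6.8 -3.8] tq [-1.11 -0.31  0.03] open 0.023
```

Request:
drive_tool:
  commands: "1 0 0 -0.04 0;1 0 0 -0.08 0;1 0 0 -0.08 0;1 0 0 -0.08 0"

```text
t: 23.05
tool_pos: [0.6191, 0.0005, 0.0298]
tool_rot: [1.011, 1.312, -1.019]
contact_force: [4.5, -17.8, -5.9]
opening: 0.0231
```

```bash
python3 - <<'E'
from h import *
st(); plan((.619,.0006,.0295),14.85)
snap('wrist','w11');crop('w11',150,150,370,315,3.6,'w11c')
E
```

```text
t 23.05 lat 0.17 along -60.34 z 29.76 mm F [  4.5 -17.8  -5.9] tq [-2.64 -0.65 -0.04] open 0.0231
t 23.05 p [6.191e-01 5.000e-04 2.980e-02] yaw 14.83 down [ 0.0035 -0.0094 -0.9999] F [  4.5 -17.8  -5.9] open 0.0231
units [ 0.006 -0.001 -0.003] turn -0.003 rows 0.0 0.0 q [-0.12  0.24  1.77 -0.01  1.13 -0.37]
```

View pics/w11c.png

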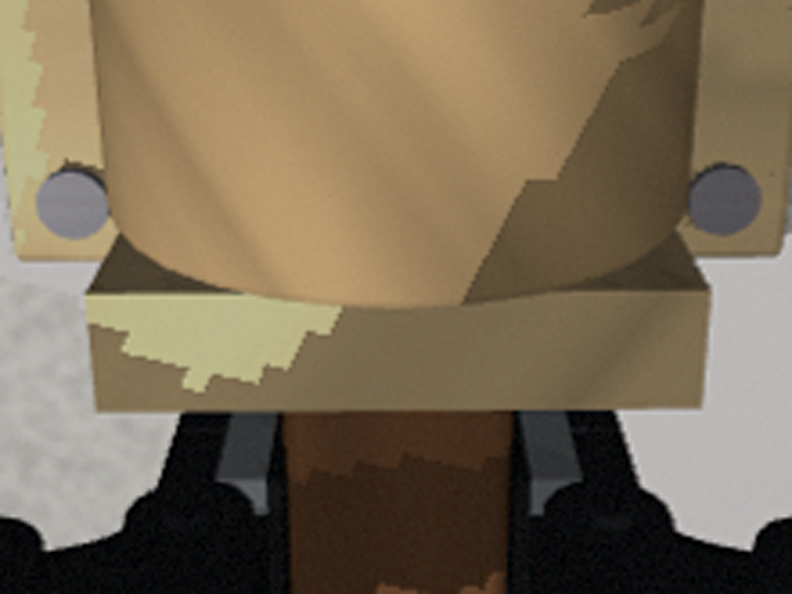

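The shoulder is against the cheek with no visible gap; it held at 18 N without moving further. I'll relax the push, open and back off upward.

Request:
drive_tool:
  commands: "1 0.0 0 0.05 0;1 0 0 0.09 0;1 0 0 0.09 0;1 0 0 0.09 0;1 0 0 0.09 0"

```text
t: 23.52
tool_pos: [0.619, 0.0006, 0.0296]
tool_rot: [1.014, 1.318, -1.017]
contact_force: [2.8, -7.6, -3.1]
opening: 0.0233
```

```bash
python3 - <<'E'
from h import *
st()
E
```

```text
t 23.52 lat 0.13 along -60.24 z 29.57 mm F [ 2.8 -7.6 -3.1] tq [-1.13 -0.24 -0.05] open 0.0233
```

Request:
drive_tool:
  commands: "1 0 0 0.03 0;1 0 0 0.03 0;0.6 0 0 0.03 0;0.3 0 0 0.03 0;0 0 0 0.03 0;-0.3 0 0 0.03 0;-0.6 0 0 0.03 0;-0.6 0 0 0.03 0"

```text
t: 24.18
tool_pos: [0.6189, 0.0015, 0.0297]
tool_rot: [1.017, 1.321, -1.016]
contact_force: [0.7, -0.0, -0.4]
opening: 0.0679
```

```bash
python3 - <<'E'
from h import *
st()
snap('wrist','w12');crop('w12',150,150,370,315,3.6,'w12c')
E
```

```text
t 24.18 lat 0.27 along -59.37 z 29.68 mm F [ 0.7 -0.  -0.4] tq [0.03 0.02 0.03] open 0.0679
```

View pics/w12c.png

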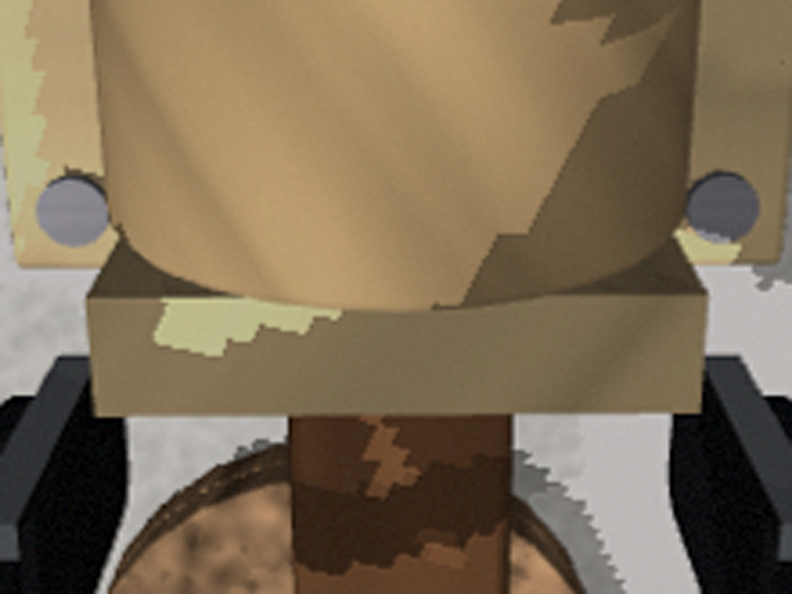

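The fingers are clear and the handle still sits against the cheek. Now I rise and back away for a final look.

Request:
drive_tool:
  commands: "-0.6 -0.2 0 0 0;-0.6 -0.6 0 0 0;-0.6 -1.2 0 0 0;-0.6 -2 0 0 0;-0.6 -2.9 0 0.3 0;-0.6 -3.8 0 0.8 0;-0.6 -4.5 0 1.5 0;-0.6 -5 0 2 0"

```text
t: 24.9
tool_pos: [0.6408, -0.0778, 0.2349]
tool_rot: [1.017, 1.315, -1.014]
contact_force: [0.3, -0.2, 0.4]
opening: 0.0681
```

Request:
drive_tool:
  commands: "-0.6 0 0 0.5 0;-0.6 0 0 0.8 0;-0.6 0 0 0.8 0;-0.6 0 0 0.8 0;-0.6 0 0 0.8 0;-0.6 0 0 0.8 0"

```text
t: 25.4
tool_pos: [0.6468, -0.1059, 0.2282]
tool_rot: [1.015, 1.323, -1.016]
contact_force: [-0.4, 0.8, -0.3]
opening: 0.0684
```

```bash
python3 - <<'E'
from h import *
st()
snap('wrist','w13');snap('side','d13');crop('d13',200,120,360,240,5,'d13c')
P,k=pts('w13');z=P[...,2];s=load('w13');hsv=cv2.cvtColor(s['im'],cv2.COLOR_BGR2HSV)
a=np.radians(15.2);D=P[...,:2]-[.6031,.0587]
X=D@[np.cos(a),np.sin(a)];Y=D@[-np.sin(a),np.cos(a)]
q=k&(z>.05)&(z<.07)&(abs(X)<.03)&(Y<-.03)&(Y>-.1)&(hsv[...,1]>110)
print('handle Y',np.percentile(Y[q],[1,50,99]),'X',np.percentile(X[q],[1,99]),'z',np.median(z[q]))
for lo,hi in ((-.055,-.042),(-.08,-.068)): w=q&(Y>lo)&(Y<hi); print('z',lo,np.median(z[w]))
sh=k&(Y>.045)&(Y<.075)&(abs(X)<.015)&(z>.03)&(z<.07);print('tip side',sh.sum(), np.percentile(Y[sh],99) if sh.any() else 0)
c=k&(z>.066)&(z<.078)&(abs(X)<.03)
for g in(1,-1): w=c&(Y*g>.024)&(Y*g<.045);print('cheek',np.percentile(Y[w],[1,99]),np.median(z[w]))
r=k&(abs(Y)<.027)&(abs(X)<.03)&(z>.076);print('roller Y',np.percentile(Y[r],[1,99]),'crest X',X[r].mean(),np.percentile(z[r],99))
E
```

```text
t 25.4 lat -0.94 along -170.30 z 228.18 mm F [-0.4  0.8 -0.3] tq [ 0.01 -0.03 -0.  ] open 0.0684
handle Y [-0.08240583 -0.05946737 -0.03899226] X [-0.01109527  0.01162335] z 0.061270767532883186
z -0.055 0.06136645884423586
z -0.08 0.06112192145524517
tip side 0 0Traceback (most recent call last):
  File "<stdin>", line 12, in <module>
    return _quantile_unchecked(
        a, q, axis, out, overwrite_input, method, keepdims, weights)
    return _ureduce(a,
                    func=_quantile_ureduce_func,
    ...<5 lines>...
                    overwrite_input=overwrite_input,
                    method=method)
    r = func(a, **kwargs)
    result = _quantile(arr,
                       quantiles=q,
    ...<2 lines>...
                       out=out,
                       weights=wgt)
    slices_having_nans = np.isnan(arr[-1, ...])
                                  ~~~^^^^^^^^^
IndexError: index -1 is out of bounds for axis 0 with size 0
```

View pics/w13.png

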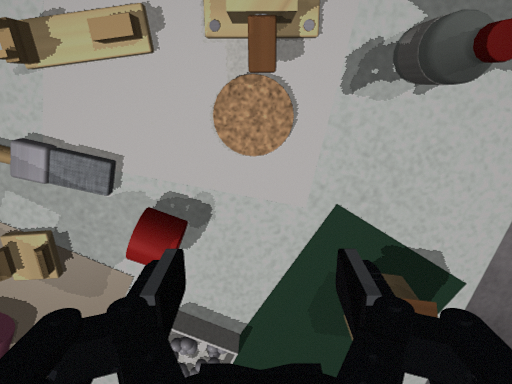

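View pics/d13c.png

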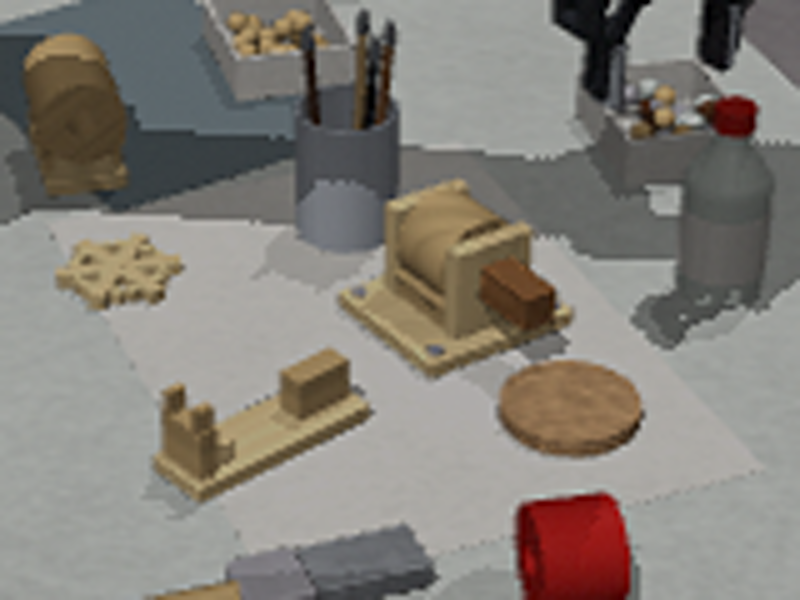

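```bash
python3 - <<'E'
from h import *
print(ctrl.finish_job(), ctrl.get_obs()['t'])
E
```

```text
the job is handed in; nothing more can be done
the job is handed in; nothing more can be done
```

The short roller lies in the stand's trough. The axle goes from the coaster side through the near cheek and the roller, and its shoulder is home against that cheek. I handed the job in at about 25 s with the robot touching nothing.

- **Roller:** I laid it in the trough and let go before touching the axle. It read within about 1 mm of stand centre, with 3 to 4 mm to each cheek. I did not measure it again after the insertion.
- **Axle:** It went in with no noticeable resistance and stopped at the expected depth, then held against an 18 N push without moving further. After I let go, the handle read about 39 to 82 mm from the stand centre, against 38 to 83 mm when home, and level to within 0.3 mm.
- **Other things on the table:** The last side view shows the long roller, jar, coasters, bottle and snowflake where they started. I judged this by eye, not by measurement. The loose brush lies partly outside that view.
- **Not completed:** The final script stopped with an error because the far end of the axle and the far cheek were out of the wrist camera's view. I did not see the tip beyond the far cheek; that it passes through follows from the insertion depth and the handle's position.

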